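# Load the sprung paper roll into the desk dispenser

### The arm

A 7-joint arm with a two-finger parallel gripper is mounted at the origin on the work surface. World frame = base frame: x ahead of the robot, y to its left, z up, the work surface at z = 0. Lengths are in m, angles in degrees, forces in N, time in s.
With the tool pointing down it reaches from about 0.4 to 0.875 m from the base axis. Payload 4.4 kg.
Tool frame: the origin (TCP) lies at the very end of the fingers, on their centre line; the grasp point (between the pads) lies 19 mm behind it; z points along the fingers, y is the line along which they close (so a half turn about z gives the same grasp; the last joint's range is limited). The gripper opens to 85 mm and grips with 20 to 120 N. Pads are 22 mm wide; open, the fingers measure 114 mm over their backs; the gripper's body (76 mm by 85 mm) begins 54 mm behind the grasp point. The pads swing forward as they close: fully open they stand 13 mm farther back than shut.
Start: joints at [-71.322, 36.005, 2.206, 86.941, -1.547, 57.084, -1.146], TCP at [0.248, 0.601, 0.231] pointing down, gripper open.
Joint ranges: [-175.42, 175.42], [-21.48, 121.26], [-71.46, 75.88], [10.55, 141.38], [-63.04, 243.04], [13.31, 113.54], [-168.57, 168.57]. Speed limits (degrees/s): [147.25, 147.25, 180, 180, 180, 180, 180].

### API

Orientations are given as [roll, pitch, yaw] about the fixed x, y, z axes, in that order (R = Rz(yaw) Ry(pitch) Rx(roll)).
In Python, from station import manip gives the robot as it stands. The module is installed in compiled form; this text tells all that it offers.
- The arm moves only by the tool step_arm, never from a script. Its argument "moves" is a list of rows, each a list of 3 entries, a list of its own where there are three numbers: the finger opening in mm, from 0 to 85.4, then the shift along the tool's x, y, z as a fraction of full scale, then the turn about the tool's z as a fraction of full scale. In form: [[grip, [x, y, z], yaw], ...]. A call has 1 to 10 rows; each row is the pose to reach, as a shift and turn from the pose commanded when the call began, along the tool's axes at that moment, turning the shorter way round; what a row does not reach only later rows make up. Full scale, the value 1, is 40 cm for a shift and 180 degrees for a turn. A row lasts 1/10 s, in which the tool goes at most 50 mm and 8.59 degrees, less where a joint would pass 70% of its speed; a pose out of reach is approached as far as the arm can. A call with a number of a shift or a turn outside -1 to 1 is refused whole. A call with a gripper value outside its range is refused whole. The fingers move at their own pace and stop on an object; "newtons" is the grip in N (left out, the last holds). Time passes only in rows, so rows that repeat a pose let the fingers close. It gives the time, the measured TCP pose, the force, the opening and the grip force at its end, in the units of the state.
- manip.observe(): the state, without advancing time (a new reading comes with each control period).
- manip.read_camera(name): name is "scene" or "top"; returns a dict with "color" (384x512x3 uint8, red, green, blue), "vfov" (degrees; the focal length in pixels is half the picture's height over the tangent of half this angle, whatever the lens; pixels are square), "cx", "cy" (the principal point, pixels), "R" (3x3) and "t" (3): a world point X has camera coordinates R X + t. Camera axes: x right, y down, z forward; pixel columns grow to the right and rows downward; lengths in m; the calibration is good to about 2 mm. A picture is of the moment at which its call begins. There is no depth.
- manip.hand_in(): hands the job in; it is judged then, once.
Trained networks look in a picture, given as the dict that the camera call returned (one of the last four; its "shot" number tells which), for a name from the list of things; names that differ only in an ending like _2 or _b are one class to them, and where a whole thing is asked for, a point or a joint stands for the part that bears it (a point fixed in the world has none). Each returns a list of dicts, best first, with "confidence" (0 to 1); they miss things now and then, are a little off and sometimes report something else, mostly with a low value. They report only what shows in the picture. A call takes as long as a camera call. They do not tell look-alikes from the thing itself.
- manip.silhouettes(picture, label): "pixels" (384x512 bool, what is visible of it) and "centre" ([column, row] in pixels, amid what is visible of it).
The state is a dict: "clock": time; "q": joint angles; "qvel": joint speeds; "joint_torque": joint torques, N m; "ee_pos": TCP position; "tcp_rot": TCP orientation; "force": force on the tool from outside, world axes, zero at the start; "moment": the same for the moment, N m; "gripper_width": finger opening in m; "grip_force": force on a finger pad.
Only numpy, scipy, OpenCV 4.12 (cv2) and the standard library are available. Lean on these libraries where they do the work, as an engineer would, in place of code of your own. Each camera call takes 0.05 s, during which the arm holds its last target. There are 200 camera calls.

### The job

Take the roll of practice paper on its spring-loaded spindle from the wooden rest and load it into the desk dispenser: press the sprung end into one end cup until the other end clears the opposite cup, bring it in line, then ease it back so that both ends sit fully home in their cups, and let go. Work gently: the end plates are brittle, so never press hard on the dispenser or let the spring slam the spindle home, and leave the other things on the desk where they are.

Things in the scene. Friction and masses are not known exactly. Their poses are not given: they have to be found in the camera images.
- spindle: The loose item to load: a rigid white paper roll, 146 mm long, 40 mm diameter, with two brown bands, fixed on a steel spindle; about 0.24 kg. Origin: centre of the roll, on its axis. Its y axis runs along the roll to the sprung end, whose 10 mm thick round-nosed steel plunger ends 117 mm from the origin when free. It starts level in the rest, axis about 40 mm above the desk.
- pin_tip (a point): Tip of the fixed steel pin at the roll's other (-y) end: 10 mm thick, round-nosed, tip 93 mm from the roll's centre. This pin does not give.
- plunger (a joint): How far the sprung plunger is pushed in, m: 0 free, 0.024 fully in (solid stop). The spring takes 0.5 N per mm (12 N fully in) and pushes the roll away from whatever the plunger bears on.
- holder: The desk dispenser, fixed: wooden base board 90 x 270 x 14 mm. Origin: centre of its underside; y along the board, x across, z up. On it a 40 mm wide aluminium bar carries two upright grey end plates, 42 mm wide, 8 mm thick, tops 92 mm above the desk, an equal flared cup on each inner face. The plates crack if the roll presses or knocks on the dispenser with over 16 N, or the robot with over 15 N.
- cup_line (a point): Point on the cups' common axis above the board's middle, 70 mm above the desk; the axis runs along the dispenser's y. Either cup takes either end. Cups: 9 mm deep, 15 mm inside for the inner 5 mm, flaring to 20 mm at the mouth (27 mm outside). Floors 200 mm apart, mouths 182 mm: the spindle must be pressed in 19 mm to pass the opposite mouth, and stays pressed in 10 mm once seated.
- clamp (a point): Middle of the base board, 24 mm above the desk (top of the bar). The bar with both end plates has been slid along y and clamped by hand: the midpoint between the cups lies anywhere within 22 mm either way along y of this point, and no reading tells where; find the cup by feel or by sight.
- rest: The wooden rest on which the roll starts, fixed: a board 70 x 150 x 6 mm with two notched saddles 110 mm apart (12 mm thick along the roll, tips about 35 mm above the desk, 60 mm wide). Origin at the centre of its underside, y along the roll. The middle 98 mm between the saddles is free for the fingers.
- ink_bottle: Bystander: black ink bottle with a paper label, 56 mm in diameter, 130 mm tall; origin under its centre. Leave alone.
- water_cup: Bystander: white cup, 72 mm in diameter, 75 mm tall; origin under its centre. Leave alone.
- paperweight: Bystander: dark wooden bar 200 x 22 x 14 mm lying along its x between dispenser and rest; origin under its centre. Leave alone.
- paperweight2: Bystander: dark wooden bar 22 x 200 x 14 mm lying along its y; origin under its centre. Leave alone.
- seal: Bystander: upright marble seal 22 x 22 x 55 mm; origin under its centre. Leave alone.
- inkstone: Bystander: round grey inkstone, 100 mm in diameter, 22 mm high; origin under its centre. Leave alone.
- brush: Bystander: writing brush about 215 mm long lying on a white ceramic rest, 33 mm high in all. Leave alone.
Mind the look-alikes: they are no part of the job. What is shaped like the spindle but blue is not meant.

How it is judged:
By the outcome, as a careful person would: the job done as asked, in the order asked, and still so for the second after the job is handed in, with the robot touching nothing.
It also fails if it takes over 67 s, if anything falls off the work surface, if the arm or the gripper's body presses on something with over 40 N, if the wrist force passes 120 N, or if a joint passes its speed limit or range.

## Working session

There is one attempt and no reset: what is moved stays moved. The work goes in short steps, Python scripts to look and compute and a tool call to move; the robot and the scene stay as the last step left them, time stands still between calls to the robot, and variables do not carry over. Pictures are saved under pics/ and viewed, at most 12 in all, crops included, and the job is handed in when it is done.

Besides the shell and the picture viewer there is one more tool, called after "Emit:" as name(argument=value, ...) on one line, values as JSON. step_arm: Moves the arm, as the interface text tells. Shift numbers are shares of 40 cm and turn numbers shares of 180 degrees, none past 1 either way. Its arguments: {"type":"object","properties":{"moves":{"type":"array"},"newtons":{"type":"number"}},"required":["moves"]}

```bash
mkdir -p pics
cat > h.py <<'E'
import numpy as np, cv2
from station import manip
def K(p):
    h=p["color"].shape[0]; f=h/2/np.tan(np.radians(p["vfov"])/2); return f
def ray(p,uv,z):
    f=K(p);R=np.array(p["R"]);t=np.array(p["t"])
    d=R.T@np.array([(uv[0]-p["cx"])/f,(uv[1]-p["cy"])/f,1.]);c=-R.T@t
    return c+d*(z-c[2])/d[2]
def proj(p,X):
    f=K(p);c=np.array(p["R"])@np.array(X)+np.array(p["t"]);return np.array([p["cx"]+f*c[0]/c[2],p["cy"]+f*c[1]/c[2]])
def save(p,n): cv2.imwrite("pics/"+n,p["color"][:,:,::-1])
E
python3 - <<'E'
from h import *
print(manip.observe())
a=manip.read_camera("top");b=manip.read_camera("scene")
for p in(a,b):
    print(p["vfov"],p["cx"],p["cy"],-np.array(p["R"]).T@np.array(p["t"]))
    for l in("spindle","holder","rest"):
        for r in manip.silhouettes(p,l)[:3]: print(l,r["confidence"],r["centre"],r["pixels"].sum(), cv2.minAreaRect(np.argwhere(r["pixels"])[:,::-1].astype(np.float32)))
cv2.imwrite("pics/a.png",cv2.resize(np.vstack([a["color"],b["color"]])[:,:,::-1],None,fx=.78,fy=.78,interpolation=cv2.INTER_AREA))
E
```

```text
{'clock': 0.0, 'q': array([-71.32149337,  36.05624811,   2.20316874,  86.99787366,
        -1.54804852,  57.08334405,  -1.14763122]), 'qvel': array([-0.03068575, -0.01124647,  0.01737338,  0.01693655,  0.06799962,
        0.08349722,  0.04410786]), 'joint_torque': array([-4.25299513e-04, -5.63410413e+01,  1.22638777e+00, -1.93446350e+01,
        1.11090794e-02,  1.03293755e-02,  6.39517282e-06]), 'ee_pos': array([0.24793669, 0.60016762, 0.23040899]), 'tcp_rot': array([-1.79892225e+02,  7.92723285e-04,  1.57548606e+02]), 'force': array([-0.34659673, -0.59980524,  1.2333343 ]), 'moment': array([-0.05184593, -0.0411802 , -0.02059892]), 'grip_force': 0.0, 'gripper_width': 0.08548872267473671}
56.12409477103665 256.71518770217995 199.13774893979905 [ 0.46448422 -0.00408201  1.06182348]
spindle 0.78 [195.2, 210.9] 815 ((189.5471954345703, 207.91510009765625), (71.58377075195312, 14.860673904418945), 29.05460548400879)
spindle 0.63 [141.2, 276.5] 730 ((144.48953247070312, 278.79541015625), (13.571907997131348, 69.21673583984375), 87.0643310546875)
holder 0.95 [323.5, 187.8] 2849 ((323.81893
[... 276 characters left out ...]
3693237304688), (50.59870910644531, 25.219545364379883), 28.610462188720703)
55.70039910456383 255.49633082382726 187.9564905405398 [1.46768497 0.09430844 0.70914081]
spindle 0.72 [307.9, 203.7] 608 ((312.819580078125, 205.46905517578125), (62.031578063964844, 12.636061668395996), 21.037511825561523)
spindle 0.62 [350.1, 179.7] 501 ((345.0, 179.5), (56.0, 11.0), -0.0)
holder 0.9 [181.4, 217.6] 1880 ((187.0491943359375, 213.44216918945312), (34.11080551147461, 89.79083251953125), 89.18154907226562)
rest 0.83 [307.6, 213.6] 525 ((306.4588623046875, 214.78990173339844), (50.175689697265625, 14.38043212890625), 16.821407318115234)
rest 0.66 [181.7, 176.0] 370 ((181.0, 177.0), (16.0, 26.0), 90.0)
```

View pics/a.png

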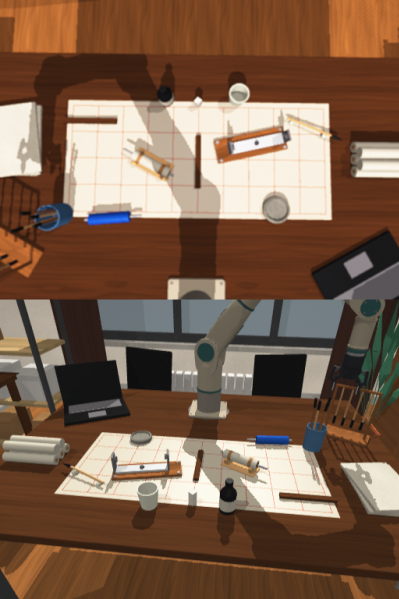

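Run:
```python
from h import *
a=manip.read_camera("top");b=manip.read_camera("scene")
A=cv2.resize(a["color"][150:240,150:380],None,fx=3.4,fy=3.4,interpolation=cv2.INTER_CUBIC)
B=cv2.resize(b["color"][185:250,130:360],None,fx=3.4,fy=3.4,interpolation=cv2.INTER_CUBIC)
cv2.imwrite("pics/b.png",np.vstack([A,B])[:,:,::-1])
print(A.shape)
# corner positions
for uv in [(195.2,210.9),(189.5,207.9)]: print(ray(a,uv,.04))
for uv in [(307.9,203.7),(312.8,205.5)]: print(ray(b,uv,.04))
print(ray(a,(323.8,184.9),.014))
np.savez("cams.npz",**{n+k:np.array(p[k]) for n,p in(("a",a),("b",b)) for k in("R","t","cx","cy","vfov","color")})
```

```text
(306, 782, 3)
[0.51403508 0.1643897  0.04      ]
[0.52235643 0.18076824 0.04      ]
[0.51992998 0.17063427 0.04      ]
[0.52783925 0.18580987 0.04      ]
[ 0.59616381 -0.20604634  0.014     ]
```

View pics/b.png

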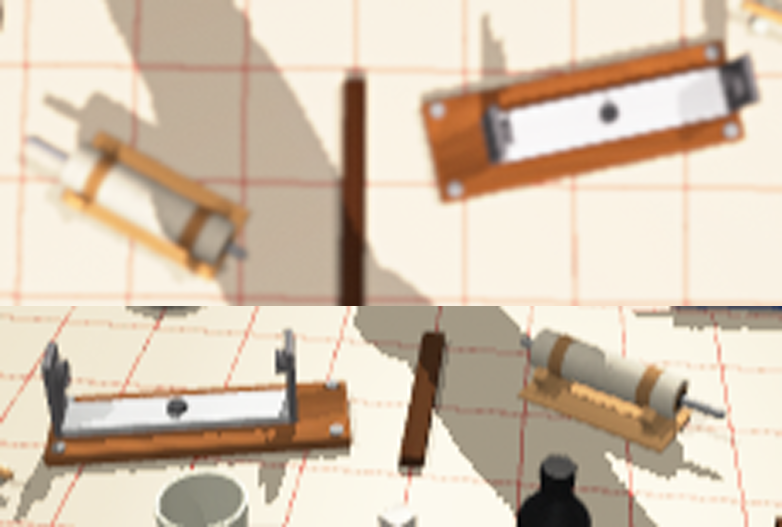

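```bash
cat > fit.py <<'E'
from h import *
from scipy.optimize import minimize
def box(x,y,z): return [np.array([[a,b,c] for a in x for b in y for c in z])]
def cyl(r,y0,y1):
    t=np.linspace(0,2*np.pi,16,endpoint=False)
    return [np.array([[r*np.cos(q),y,r*np.sin(q)] for q in t for y in(y0,y1)])]
def holder(s):
    P=box((-.045,.045),(-.135,.135),(0,.014))+box((-.02,.02),(s-.108,s+.108),(.014,.024))
    for k in(1,-1):
        P+=box((-.021,.021),sorted((s+k*.1,s+k*.108)),(.014,.092))
        c=cyl(.0135,s+k*.091,s+k*.1)[0]; c[:,2]+=.07; P+=[c]
    return P
def spindle(): return cyl(.02,-.073,.073)+cyl(.005,-.093,-.07)+cyl(.005,.07,.117)
def pose(P,x,y,z,yaw):
    c,s=np.cos(yaw),np.sin(yaw);R=np.array([[c,-s,0],[s,c,0],[0,0,1]])
    return [p@R.T+[x,y,z] for p in P]
def mask(p,P,S=4):
    m=np.zeros((384*S,512*S),np.uint8)
    for q in P:
        uv=np.array([proj(p,X) for X in q])
        cv2.fillConvexPoly(m,cv2.convexHull(((uv+.5)*S).astype(np.int32)),1)
    return cv2.resize(m.astype(np.float32),(512,384),interpolation=cv2.INTER_AREA)
def fit(ps,ms,model,x0,step):
    def cost(v):
        e=0
        for p,m in zip(ps,ms):
            r=mask(p,model(v)); e+=np.abs(r-m).sum()/m.sum()
        return e
    x0=np.array(x0,float);S=np.vstack([x0]+[x0+d for d in np.diag(step)])
    r=minimize(cost,x0,method="Nelder-Mead",options=dict(initial_simplex=S,maxiter=220,xatol=1e-4,fatol=1e-3));return r.x,r.fun
def draw(img,p,P,S,o,col):
    for q in P:
        uv=(np.array([proj(p,X) for X in q])-o+.5)*S
        cv2.polylines(img,[cv2.convexHull(uv.astype(np.int32))],True,col,1)
E
python3 - <<'E'
from fit import *
a=manip.read_camera("top");b=manip.read_camera("scene")
M={(l,n):manip.silhouettes(p,l)[0]["pixels"] for l in("holder","spindle") for n,p in(("a",a),("b",b))}
hm=lambda v:pose(holder(v[3]),v[0],v[1],0,v[2])
sm=lambda v:pose(spindle(),v[0],v[1],.04,v[2])
res={}
for name,ks in(("both","ab"),("top","a"),("scene","b")):
    ps=[{"a":a,"b":b}[k] for k in ks]
    for l,mo,x0,st in(("holder",hm,[.597,-.205,np.radians(12),-.01],[.01,.01,.05,.01]),("spindle",sm,[.52,.175,np.radians(-29)],[.01,.01,.05])):
        v,f=fit(ps,[M[l,k] for k in ks],mo,x0,st); res[name,l]=v; w=v.copy();w[2]=np.degrees(w[2]);print(name,l,w.round(4),round(f,3))
out=[]
for n,p,(x0,y0,x1,y1) in(("a",a,(150,150,380,240)),("b",b,(130,185,360,250))):
    I=cv2.resize(p["color"][y0:y1,x0:x1],None,fx=3.4,fy=3.4,interpolation=cv2.INTER_CUBIC)
    draw(I,p,hm(res["both","holder"]),3.4,np.array([x0,y0]),(0,255,0));draw(I,p,sm(res["both","spindle"]),3.4,np.array([x0,y0]),(255,0,255));out.append(I)
cv2.imwrite("pics/c.png",np.vstack(out)[:,:,::-1])
E
```

```text
both holder [ 0.5946 -0.1972 12.737  -0.0199] 0.114
both spindle [0.3226 0.3114 4.4659] 1.054
top holder [ 0.5947 -0.1995 12.792  -0.0165] 0.039
top spindle [  0.5225   0.1692 -26.3747] 1.966
scene holder [ 0.5955 -0.1972 12.8413 -0.0196] 0.064
scene spindle [  0.3516   0.3119 -14.4854] 0.506
```

View pics/c.png

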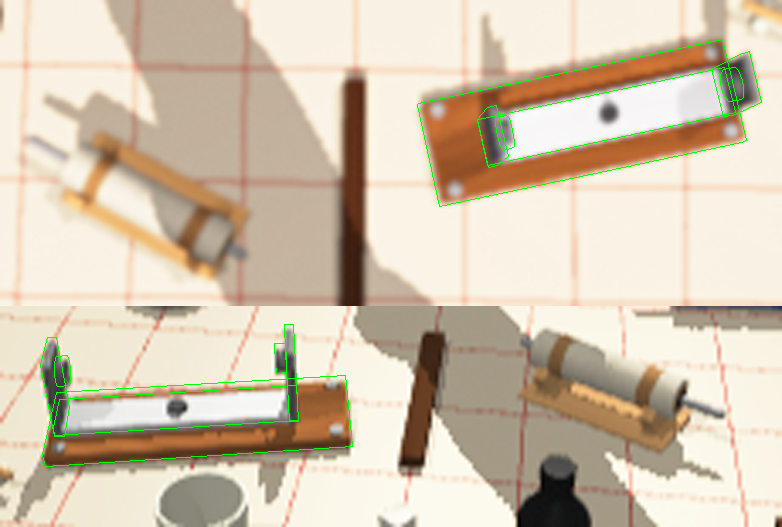

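Run:
```python
from fit import *
a=manip.read_camera("top");b=manip.read_camera("scene")
for p,t,q in((a,(158.8,192.1),(221.5,225)),(b,(342.6,217.1),(283.5,195.3))):
    T=ray(p,t,.04);Q=ray(p,q,.04);d=T-Q;L=np.linalg.norm(d);print(T.round(4),Q.round(4),L,(Q+d/L*.093).round(4),(T-d/L*.117).round(4),np.degrees(np.arctan2(-d[0],d[1])))
ms=[]
for p in(a,b):
    r=[r for r in manip.silhouettes(p,"spindle") if abs(ray(p,r["centre"],.04)[1]-.17)<.05 and abs(ray(p,r["centre"],.04)[0]-.52)<.05][0]; ms.append(r["pixels"])
v,f=fit([a,b],ms,lambda v:pose(spindle(),v[0],v[1],.04,v[2]),[.52,.175,np.radians(-29)],[.01,.01,.05]);print(v,np.degrees(v[2]),f)
```

```text
[0.5663 0.2693 0.04  ] [0.475  0.0891 0.04  ] 0.2020248591716752 [0.5171 0.172  0.04  ] [0.5135 0.1649 0.04  ] -26.861257922018233
[0.577  0.2735 0.04  ] [0.4822 0.092  0.04  ] 0.20481157322103796 [0.5252 0.1744 0.04  ] [0.5228 0.1698 0.04  ] -27.58201391997197
[ 0.51790684  0.1719455  -0.49275213] -28.232617144802795 0.1827229613011115
```

Emit:
step_arm(moves=[[85,[-0.62,0.26,-0.1],0.05],[85,[-0.62,0.26,-0.1],0.1],[85,[-0.62,0.26,-0.1],0.15],[85,[-0.62,0.26,-0.1],0.2],[85,[-0.62,0.26,-0.1],0.25],[85,[-0.62,0.26,-0.1],0.3],[85,[-0.9,-0.43,0.0],0.35],[85,[-0.9,-0.43,0.0],0.4],[85,[-0.9,-0.43,0.0],0.44],[85,[-0.9,-0.43,0.0],0.48]], newtons=30)

```text
clock: 2.0
ee_pos: [0.5156, 0.402, 0.2444]
tcp_rot: [180.0, -0.0, 71.3]
force: [1.4, 0.5, -0.3]
gripper_width: 0.085
grip_force: 0.0
```

Emit:
step_arm(moves=[[85,[-0.545,0.19,0.0],0.05],[85,[-0.545,0.19,0.0],0.05],[85,[-0.545,0.19,0.0],0.05],[85,[-0.545,0.19,0.0],0.05],[85,[-0.545,0.19,0.3],0.05],[85,[-0.545,0.19,0.3],0.05],[85,[-0.545,0.19,0.3],0.05],[85,[-0.545,0.19,0.3],0.05]])

```text
clock: 2.8
ee_pos: [0.5169, 0.1712, 0.1219]
tcp_rot: [-179.7, 0.3, 62.5]
force: [-0.1, -0.8, 0.1]
gripper_width: 0.0852
grip_force: 0.0
```

Run:
```python
from fit import *
o=manip.observe();print(o["ee_pos"],o["tcp_rot"],o["q"].round(1),o["clock"])
a=manip.read_camera("top");b=manip.read_camera("scene")
A=cv2.resize(a["color"][160:250,140:240],None,fx=4,fy=4,interpolation=cv2.INTER_CUBIC)
B=cv2.resize(b["color"][160:250,260:360],None,fx=4,fy=4,interpolation=cv2.INTER_CUBIC)
M=pose(spindle(),.518,.171,.04,np.radians(-28))
draw(A,a,M,4,np.array([140,160]),(255,0,255));draw(B,b,M,4,np.array([260,160]),(255,0,255))
cv2.imwrite("pics/d.png",np.hstack([A,B])[:,:,::-1])
```

```text
[0.51686287 0.17124515 0.12188465] [-179.74802762    0.29925179   62.48617336] [-35.4  38.1  21.8 109.8 -22.5  36.7 -27. ] 2.8
```

View pics/d.png

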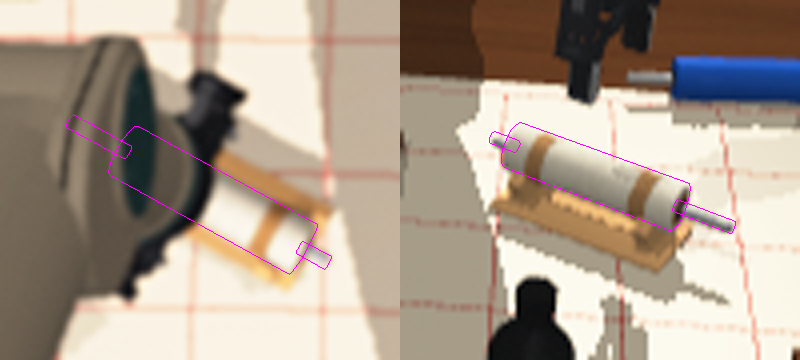

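Emit:
step_arm(moves=[[85,[0,0,0.08],0],[85,[0,0,0.16],0],[85,[0,0,0.22],0],[85,[0,0,0.25],0],[85,[0,0,0.25],0],[50,[0,0,0.25],0],[50,[0,0,0.25],0],[50,[0,0,0.25],0]])

```text
clock: 3.7
ee_pos: [0.5201, 0.1735, 0.0259]
tcp_rot: [179.9, -0.1, 62.6]
force: [-0.3, 0.2, -0.2]
gripper_width: 0.0502
grip_force: 0.0
```

Emit:
step_arm(moves=[[38,[0,0,0],0],[34,[0,0,0],0],[30,[0,0,0],0],[30,[0,0,0],0],[30,[0,0,0],0],[30,[0,0,0],0]], newtons=45)

```text
clock: 4.3
ee_pos: [0.5199, 0.1733, 0.0258]
tcp_rot: [179.9, -0.1, 62.6]
force: [-0.8, -0.1, 5.9]
gripper_width: 0.0389
grip_force: 44.4
```

Emit:
step_arm(moves=[[30,[0,0,-0.03],0],[30,[0,0,-0.1],0],[30,[0,0,-0.2],0],[30,[0,0,-0.3],0],[30,[0,0,-0.36],0],[30,[0,0,-0.36],0],[30,[0,0,-0.36],0]])

```text
clock: 5.0
ee_pos: [0.5186, 0.1733, 0.1689]
tcp_rot: [-180.0, -0.0, 62.6]
force: [0.0, -0.4, -2.9]
gripper_width: 0.0384
grip_force: 46.3
```

Emit:
step_arm(moves=[[30,[-0.1,0.07,0],-0.02],[30,[-0.2,0.14,0],-0.04],[30,[-0.3,0.21,0],-0.06],[30,[-0.4,0.28,0],-0.08],[30,[-0.5,0.35,0],-0.1],[30,[-0.6,0.42,0],-0.12],[30,[-0.7,0.49,0],-0.134],[30,[-0.8,0.56,0],-0.134],[30,[-0.889,0.62,0.05],-0.134],[30,[-0.889,0.62,0.1],-0.134]])

```text
clock: 6.0
ee_pos: [0.5736, -0.2667, 0.127]
tcp_rot: [-180.0, 0.4, 86.1]
force: [-0.4, -0.2, -2.0]
gripper_width: 0.039
grip_force: 46.3
```

Emit:
step_arm(moves=[[30,[0,0,0],0],[30,[0,0,0],0],[30,[0,0,0],0]])

```text
clock: 6.3
ee_pos: [0.5763, -0.2549, 0.1289]
tcp_rot: [180.0, -0.1, 86.9]
force: [0.0, -0.7, -2.3]
gripper_width: 0.0386
grip_force: 46.2
```

```bash
cat >> fit.py <<'E'
H=np.array([.595,-.198,np.radians(12.8),-.018])
def hw(xy):
    c,s=np.cos(H[2]),np.sin(H[2]);return H[:2]+np.array([[c,-s],[s,c]])@(np.array(xy)+[0,H[3]])
E
python3 - <<'E'
from fit import *
o=manip.observe();print(o["ee_pos"],o["tcp_rot"],o["force"],o["q"].round(1),o["clock"])
x,y,z=o["ee_pos"];psi=np.radians(o["tcp_rot"][2]-90)
a=manip.read_camera("top");b=manip.read_camera("scene")
V=[]
for p,(x0,y0,x1,y1) in((a,(240,140,440,260)),(b,(100,110,300,260))):
    I=cv2.resize(p["color"][y0:y1,x0:x1],None,fx=4 if p is b else 2,fy=4 if p is b else 2,interpolation=cv2.INTER_CUBIC)
    S=I.shape[1]/200
    draw(I,p,pose(spindle(),x,y,z+.0145,psi),S,np.array([x0,y0]),(255,0,255));draw(I,p,pose(holder(H[3]),H[0],H[1],0,H[2]),S,np.array([x0,y0]),(0,255,0));V.append(I)
cv2.imwrite("pics/e.png",V[1][:,:,::-1]);cv2.imwrite("pics/e2.png",V[0][:,:,::-1])
E
```

```text
[ 0.57631591 -0.25490634  0.12885416] [ 1.79995983e+02 -6.21434790e-02  8.68617349e+01] [ 0.02816103 -0.66334636 -2.30985054] [ 13.1  41.9  13.8  95.9 -13.4  43.8  30.1] 6.3
```

View pics/e.png

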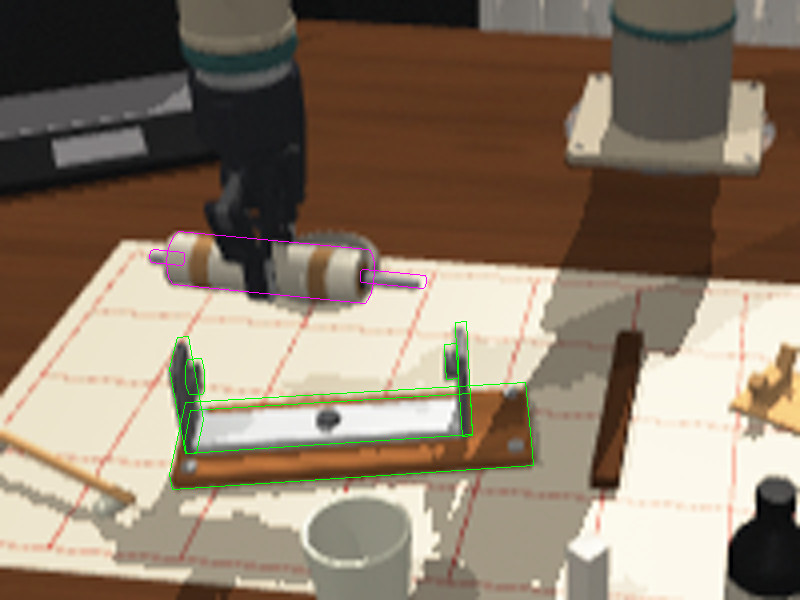

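View pics/e2.png

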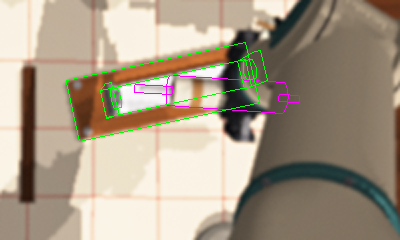

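Emit:
step_arm(moves=[[30,[0,0,0.05],0],[30,[0,0,0.1],0],[30,[0,0,0.14],0],[30,[0,0,0.17],0],[30,[0,0,0.183],0],[30,[0,0,0.183],0],[30,[0,0,0.183],0]])

```text
clock: 7.1
ee_pos: [0.5762, -0.257, 0.056]
tcp_rot: [179.9, 0.0, 86.7]
force: [0.1, -0.7, -2.8]
gripper_width: 0.0383
grip_force: 46.4
```

```bash
cat > look.py <<'E'
from fit import *
import sys
o=manip.observe();x,y,z=o["ee_pos"];psi=np.radians(o["tcp_rot"][2]-90)
c,s=np.cos(H[2]),np.sin(H[2]);r=np.array([[c,s],[-s,c]])@(o["ee_pos"][:2]-hw([0,0]));th=H[2]-psi
f=np.array([[c,s],[-s,c]])@o["force"][:2]
print("t",round(o["clock"],2),"ee",o["ee_pos"].round(4),"hf xy",r.round(4),"theta",np.degrees(th).round(2),"tip free",(r+.117*np.array([np.sin(th),np.cos(th)])).round(4),"pin",(r-.093*np.array([np.sin(th),np.cos(th)])).round(4),"F hf",f.round(2),o["force"][2].round(2),"M",o["moment"].round(2))
if len(sys.argv)>1:
    p=manip.read_camera("scene")
    I=cv2.resize(p["color"][170:240,130:250],None,fx=6.5,fy=6.5,interpolation=cv2.INTER_CUBIC)
    draw(I,p,pose(spindle(),x,y,z+.0145,psi),6.5,np.array([130,170]),(255,0,255));cv2.imwrite("pics/"+sys.argv[1],I[:,:,::-1])
E
python3 look.py f.png
```

```text
t 7.1 ee [ 0.5762 -0.257   0.056 ] hf xy [-0.0314 -0.0354] theta 16.08 tip free [0.001 0.077] pin [-0.0571 -0.1247] F hf [-0.02 -0.71] -2.84 M [-0.01 -0.    0.05]
```

View pics/f.png

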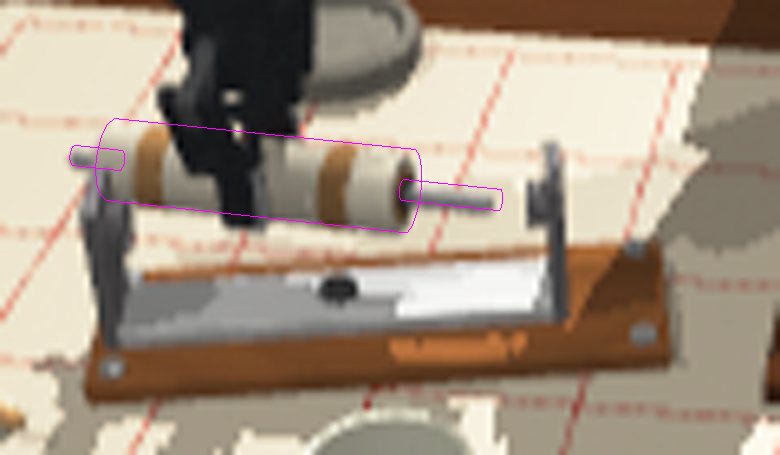

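Emit:
step_arm(moves=[[30,[0.011,-0.003,0],0],[30,[0.022,-0.006,0],0],[30,[0.033,-0.009,0],0],[30,[0.043,-0.0125,0],0],[30,[0.043,-0.0125,0],0],[30,[0.043,-0.0125,0],0]])

```text
clock: 7.75
ee_pos: [0.5719, -0.2392, 0.0555]
tcp_rot: [180.0, 0.0, 86.7]
force: [0.1, 0.8, -3.2]
gripper_width: 0.0383
grip_force: 46.4
```

```bash
python3 look.py
```

```text
t 7.75 ee [ 0.5719 -0.2392  0.0555] hf xy [-0.0317 -0.017 ] theta 16.05 tip free [0.0007 0.0954] pin [-0.0574 -0.1064] F hf [0.3  0.72] -3.22 M [-0.05  0.01  0.03]
```

Emit:
step_arm(moves=[[30,[0.005,-0.0014,0],0],[30,[0.01,-0.0028,0],0],[30,[0.015,-0.0042,0],0],[30,[0.02,-0.0056,0],0],[30,[0.02,-0.0056,0],0],[30,[0.02,-0.0056,0],0]])

```text
clock: 8.35
ee_pos: [0.5702, -0.2315, 0.0556]
tcp_rot: [180.0, 0.0, 86.7]
force: [0.6, -1.3, -2.1]
gripper_width: 0.0385
grip_force: 46.4
```

```bash
python3 look.py
```

```text
t 8.35 ee [ 0.5702 -0.2315  0.0556] hf xy [-0.0316 -0.0092] theta 16.09 tip free [0.0008 0.1032] pin [-0.0574 -0.0986] F hf [ 0.31 -1.38] -2.11 M [-0.23 -0.17 -0.05]
```

Emit:
step_arm(moves=[[30,[0.004,-0.0011,0],0],[30,[0.008,-0.0022,0],0],[30,[0.012,-0.0033,0],0],[30,[0.0145,-0.004,0],0],[30,[0.0145,-0.004,0],0],[30,[0.0145,-0.004,0],0]])

```text
clock: 8.95
ee_pos: [0.5698, -0.2262, 0.0559]
tcp_rot: [179.9, 0.1, 86.7]
force: [4.9, -3.7, -2.9]
gripper_width: 0.039
grip_force: 46.5
```

```bash
python3 look.py g.png
```

```text
t 8.95 ee [ 0.5698 -0.2262  0.0559] hf xy [-0.0308 -0.0039] theta 16.12 tip free [0.0017 0.1085] pin [-0.0566 -0.0933] F hf [ 3.92 -4.72] -2.93 M [-0.79 -0.75 -0.38]
```

View pics/g.png

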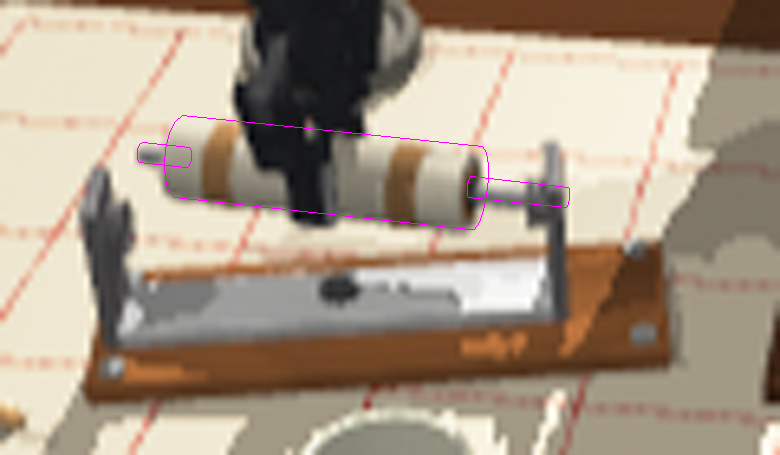

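Emit:
step_arm(moves=[[30,[0.001,0.0036,0],0],[30,[0.002,0.0072,0],0],[30,[0.002,0.0072,0],0],[30,[0.002,0.0072,0],0]])

```text
clock: 9.4
ee_pos: [0.5708, -0.2248, 0.0552]
tcp_rot: [-179.9, 0.0, 86.7]
force: [0.5, -3.4, -2.5]
gripper_width: 0.0388
grip_force: 46.3
```

```bash
python3 look.py
```

```text
t 9.4 ee [ 0.5708 -0.2248  0.0552] hf xy [-0.0296 -0.0028] theta 16.07 tip free [0.0028 0.1096] pin [-0.0553 -0.0922] F hf [-0.31 -3.44] -2.46 M [-0.85 -0.   -0.  ]
```

Emit:
step_arm(moves=[[30,[0.004,0,0],0],[30,[0.008,0,0],0],[30,[0.012,0,0],0],[30,[0.015,0,0],0],[30,[0.015,0,0],0],[30,[0.015,0,0],0]])

```text
clock: 10.0
ee_pos: [0.5712, -0.2198, 0.0554]
tcp_rot: [-179.9, 0.1, 86.7]
force: [-0.6, -6.2, -2.1]
gripper_width: 0.0387
grip_force: 46.3
```

```bash
python3 look.py
```

```text
t 10.0 ee [ 0.5712 -0.2198  0.0554] hf xy [-0.028  0.002] theta 16.09 tip free [0.0044 0.1144] pin [-0.0538 -0.0873] F hf [-1.96 -5.94] -2.06 M [-1.34  0.18  0.11]
```

Emit:
step_arm(moves=[[30,[0.002,0.0043,0],-0.0056],[30,[0.004,0.0086,0],-0.0111],[30,[0.006,0.0129,0],-0.0167],[30,[0.008,0.0172,0],-0.0222],[30,[0.0102,0.0215,0],-0.0278],[30,[0.0122,0.0258,0],-0.0333],[30,[0.0142,0.03,0],-0.0389],[30,[0.0163,0.0343,0],-0.0444],[30,[0.0163,0.0343,0],-0.0444],[30,[0.0163,0.0343,0],-0.0444]])

```text
clock: 11.0
ee_pos: [0.5851, -0.2155, 0.0555]
tcp_rot: [-179.9, 0.2, 94.7]
force: [-1.9, -9.0, -2.3]
gripper_width: 0.0388
grip_force: 46.3
```

```bash
python3 look.py
```

```text
t 11.0 ee [ 0.5851 -0.2155  0.0555] hf xy [-0.0135  0.0031] theta 8.11 tip free [0.003 0.119] pin [-0.0266 -0.0889] F hf [-3.8  -8.33] -2.26 M [-1.78  0.24  0.19]
```

Emit:
step_arm(moves=[[30,[0.0027,-0.0017,0],0],[30,[0.0053,-0.0033,0],0],[30,[0.0053,-0.0033,0],0],[30,[0.0053,-0.0033,0],0]])

```text
clock: 11.4
ee_pos: [0.5846, -0.214, 0.0559]
tcp_rot: [179.9, 0.2, 94.7]
force: [-0.1, -9.2, -3.4]
gripper_width: 0.0389
grip_force: 46.3
```

```bash
python3 look.py
```

```text
t 11.4 ee [ 0.5846 -0.214   0.0559] hf xy [-0.0137  0.0047] theta 8.15 tip free [0.0029 0.1205] pin [-0.0268 -0.0874] F hf [-2.14 -8.91] -3.36 M [-1.98 -0.04  0.01]
```

Emit:
step_arm(moves=[[30,[0.0007,0.0039,0],-0.0057],[30,[0.0014,0.0078,0],-0.0113],[30,[0.0022,0.0117,0],-0.017],[30,[0.0029,0.0156,0],-0.0226],[30,[0.0029,0.0156,0],-0.0226],[30,[0.0029,0.0156,0],-0.0226]])

```text
clock: 12.0
ee_pos: [0.5912, -0.2126, 0.056]
tcp_rot: [179.9, 0.3, 98.7]
force: [0.7, -9.5, -2.5]
gripper_width: 0.0386
grip_force: 46.3
```

```bash
python3 look.py i.png
```

```text
t 12.0 ee [ 0.5912 -0.2126  0.056 ] hf xy [-0.007   0.0046] theta 4.08 tip free [0.0013 0.1213] pin [-0.0136 -0.0881] F hf [-1.46 -9.46] -2.49 M [-2.07 -0.18  0.14]
```

View pics/i.png

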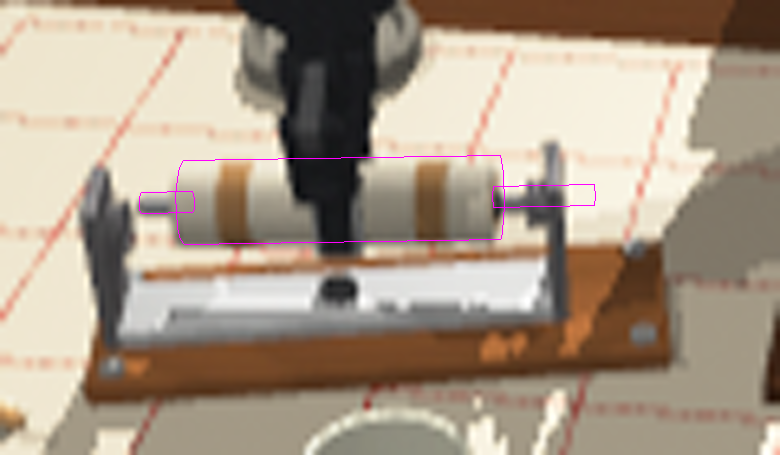

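Emit:
step_arm(moves=[[30,[0.0033,0.0,0],0],[30,[0.0033,0.0037,0],-0.0057],[30,[0.0033,0.0075,0],-0.0114],[30,[0.0033,0.0112,0],-0.017],[30,[0.0033,0.0149,0],-0.0227],[30,[0.0033,0.0149,0],-0.0227],[30,[0.0033,0.0149,0],-0.0227]])

```text
clock: 12.75
ee_pos: [0.5975, -0.2106, 0.0562]
tcp_rot: [179.9, 0.3, 102.8]
force: [1.6, -9.5, -3.8]
gripper_width: 0.0387
grip_force: 46.3
```

```bash
python3 look.py
```

```text
t 12.75 ee [ 0.5975 -0.2106  0.0562] hf xy [-0.0004  0.0052] theta 0.0 tip free [-0.0004  0.1222] pin [-0.0004 -0.0878] F hf [-0.58 -9.57] -3.76 M [-2.11 -0.42  0.  ]
```

Emit:
step_arm(moves=[[30,[-0.0025,0,0],0],[30,[-0.005,0,0],0],[30,[-0.0075,0,0],0],[30,[-0.01,0,0],0],[30,[-0.0125,0,0],0],[30,[-0.0125,0,0],0],[30,[-0.0125,0,0],0]])

```text
clock: 13.45
ee_pos: [0.5983, -0.2143, 0.056]
tcp_rot: [179.9, 0.2, 102.8]
force: [1.8, -8.0, -2.8]
gripper_width: 0.0386
grip_force: 46.3
```

```bash
python3 look.py
```

```text
t 13.45 ee [ 0.5983 -0.2143  0.056 ] hf xy [-0.0004  0.0013] theta -0.02 tip free [-0.0004  0.1183] pin [-0.0003 -0.0917] F hf [-0.01 -8.16] -2.79 M [-1.62 -0.37 -0.04]
```

Force falls with the spring only, no rim contact; continue.

Emit:
step_arm(moves=[[30,[-0.0025,0,0],0],[30,[-0.005,0,0],0],[30,[-0.0075,0,0],0],[30,[-0.01,0,0],0],[30,[-0.01,0,0],0],[30,[-0.01,0,0],0]])

```text
clock: 14.05
ee_pos: [0.5991, -0.2172, 0.0558]
tcp_rot: [179.9, 0.1, 102.9]
force: [2.0, -6.5, -3.0]
gripper_width: 0.0391
grip_force: 46.3
```

```bash
python3 look.py
```

```text
t 14.05 ee [ 0.5991 -0.2172  0.0558] hf xy [-0.0003 -0.0016] theta -0.05 tip free [-0.0004  0.1154] pin [-0.0002 -0.0946] F hf [ 0.5  -6.81] -2.98 M [-1.33 -0.31  0.  ]
```

Emit:
step_arm(moves=[[30,[-0.0025,0,0],0],[30,[-0.005,0,0],0],[30,[-0.0075,0,0],0],[30,[-0.0075,0,0],0],[30,[-0.0075,0,0],0]])

```text
clock: 14.55
ee_pos: [0.5996, -0.2194, 0.0557]
tcp_rot: [179.9, 0.1, 102.9]
force: [1.1, -5.2, -2.7]
gripper_width: 0.0384
grip_force: 46.3
```

```bash
python3 look.py
```

```text
t 14.55 ee [ 0.5996 -0.2194  0.0557] hf xy [-0.0003 -0.0039] theta -0.07 tip free [-0.0004  0.1131] pin [-0.0002 -0.0969] F hf [-0.11 -5.35] -2.66 M [-1.13 -0.33 -0.02]
```

Emit:
step_arm(moves=[[30,[-0.0025,0,0],0],[30,[-0.005,0,0],0],[30,[-0.0062,0,0],0],[30,[-0.0062,0,0],0],[30,[-0.0062,0,0],0]])

```text
clock: 15.05
ee_pos: [0.5998, -0.221, 0.0555]
tcp_rot: [180.0, 0.0, 102.9]
force: [1.5, -4.2, -3.5]
gripper_width: 0.0386
grip_force: 46.3
```

```bash
python3 look.py
```

```text
t 15.05 ee [ 0.5998 -0.221   0.0555] hf xy [-0.0004 -0.0055] theta -0.08 tip free [-0.0005  0.1115] pin [-0.0002 -0.0985] F hf [ 0.54 -4.43] -3.45 M [-0.88 -0.3  -0.02]
```

Emit:
step_arm(moves=[[30,[-0.0015,0,0],0],[30,[-0.003,0,0],0],[30,[-0.003,0,0],0],[30,[-0.003,0,0],0]])

```text
clock: 15.45
ee_pos: [0.5999, -0.2213, 0.0555]
tcp_rot: [180.0, -0.1, 102.9]
force: [1.2, 0.3, -0.5]
gripper_width: 0.0388
grip_force: 46.4
```

```bash
python3 look.py
```

```text
t 15.45 ee [ 0.5999 -0.2213  0.0555] hf xy [-0.0004 -0.0058] theta -0.1 tip free [-0.0006  0.1112] pin [-0.0002 -0.0988] F hf [1.19 0.04] -0.52 M [-0.1  -0.2  -0.03]
```

Emit:
step_arm(moves=[[30,[-0.0015,0,0],0],[30,[-0.003,0,0],0],[30,[-0.003,0,0],0],[30,[-0.003,0,0],0]])

```text
clock: 15.85
ee_pos: [0.5999, -0.2215, 0.0554]
tcp_rot: [-180.0, -0.2, 102.9]
force: [-1.6, 5.6, 2.7]
gripper_width: 0.0386
grip_force: 46.7
```

```bash
python3 look.py
```

```text
t 15.85 ee [ 0.5999 -0.2215  0.0554] hf xy [-0.0004 -0.006 ] theta -0.13 tip free [-0.0007  0.111 ] pin [-0.0002 -0.099 ] F hf [-0.28  5.8 ] 2.67 M [ 1.09  0.08 -0.06]
```

Emit:
step_arm(moves=[[30,[0.0015,0,0],0],[30,[0.003,0,0],0],[30,[0.003,0,0],0],[30,[0.003,0,0],0]], newtons=20)

```text
clock: 16.25
ee_pos: [0.5999, -0.2215, 0.0554]
tcp_rot: [180.0, -0.1, 102.9]
force: [1.4, 5.7, 1.7]
gripper_width: 0.0387
grip_force: 46.7
```

```bash
python3 look.py j.png
```

```text
t 16.25 ee [ 0.5999 -0.2215  0.0554] hf xy [-0.0004 -0.006 ] theta -0.1 tip free [-0.0006  0.111 ] pin [-0.0002 -0.099 ] F hf [2.59 5.24] 1.68 M [ 1.05 -0.02  0.01]
```

View pics/j.png

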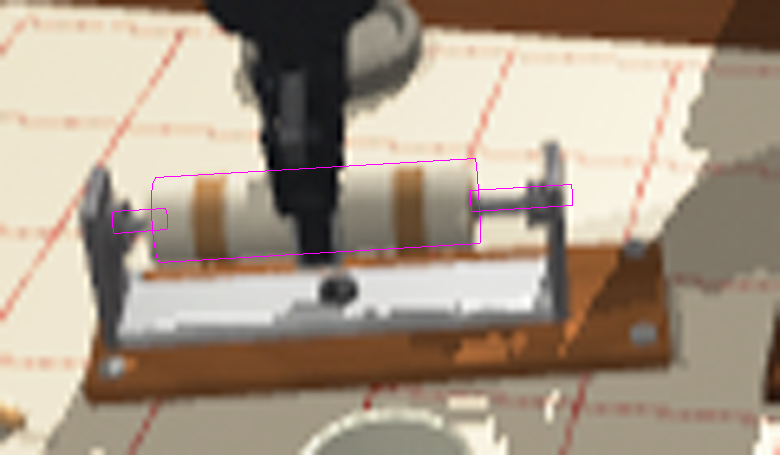

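Emit:
step_arm(moves=[[30,[0.0015,0,0],0],[30,[0.003,0,0],0],[30,[0.003,0,0],0],[30,[0.003,0,0],0]])

```text
clock: 16.7
ee_pos: [0.5999, -0.2215, 0.0555]
tcp_rot: [180.0, 0.0, 102.9]
force: [1.1, 2.7, -0.6]
gripper_width: 0.0385
grip_force: 46.6
```

```bash
python3 look.py
```

```text
t 16.7 ee [ 0.5999 -0.2215  0.0555] hf xy [-0.0004 -0.006 ] theta -0.07 tip free [-0.0006  0.111 ] pin [-0.0003 -0.099 ] F hf [1.68 2.34] -0.57 M [ 0.64 -0.29  0.05]
```

Emit:
step_arm(moves=[[37,[0,0,0],0],[39,[0,0,0],0],[40,[0,0,0],0],[42,[0,0,0],0],[46,[0,0,0],0],[52,[0,0,0],0],[60,[0,0,0],0],[64,[0,0,0],0],[64,[0,0,0],0]])

```text
clock: 17.6
ee_pos: [0.5995, -0.2213, 0.0555]
tcp_rot: [-180.0, 0.0, 102.9]
force: [-0.5, -0.3, -0.6]
gripper_width: 0.0641
grip_force: 0.0
```

Emit:
step_arm(moves=[[64,[0,0,-0.03],0],[64,[0,0,-0.08],0],[64,[0,0,-0.15],0],[64,[0,0,-0.25],0],[64,[0,0,-0.35],0],[64,[0,0,-0.45],0],[64,[0,0,-0.5],0],[64,[0,0,-0.5],0]])

```text
clock: 18.4
ee_pos: [0.6016, -0.2221, 0.2605]
tcp_rot: [179.6, 0.3, 102.9]
force: [0.6, -0.2, -0.2]
gripper_width: 0.064
grip_force: 0.0
```

Emit:
step_arm(moves=[[64,[-0.1,-0.1,0],0],[64,[-0.2,-0.2,0],0],[64,[-0.3,-0.3,0],0],[64,[-0.3,-0.3,0],0],[64,[-0.3,-0.3,0],0]])

```text
clock: 18.9
ee_pos: [0.5053, -0.3692, 0.2552]
tcp_rot: [-179.8, 0.1, 102.4]
force: [-1.0, 0.1, 0.3]
gripper_width: 0.0639
grip_force: 0.0
```

Run:
```python
from fit import *
o=manip.observe();print(o["ee_pos"],o["force"],o["clock"])
a=manip.read_camera("top");b=manip.read_camera("scene")
V=[]
for p,(x0,y0,x1,y1),S in((a,(270,145,380,215),7),(b,(140,170,240,240),7)):
    I=cv2.resize(p["color"][y0:y1,x0:x1],None,fx=S,fy=S,interpolation=cv2.INTER_CUBIC);V.append(I[:420,:700])
V=[cv2.resize(v,None,fx=.7,fy=.7) for v in V]
cv2.imwrite("pics/k.png",np.vstack(V)[:590,:,::-1])
```

```text
[ 0.50533937 -0.36918585  0.25516805] [-0.98563365  0.06447132  0.28239171] 18.9
```

View pics/k.png

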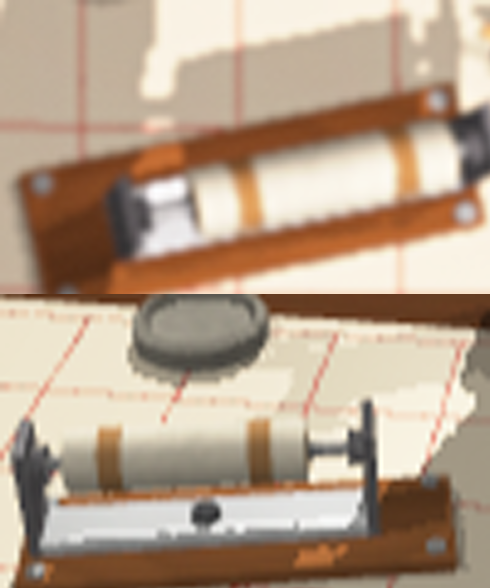

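The roll sits level between the plates with both ends in their cups (top view: cups at about (140,220) and (475,145)); the gripper is clear.

```bash
python3 -c "
from station import manip
print(manip.hand_in())"
```

```text
the job is handed in; nothing more can be done
None
```

The roll is loaded: both ends sit in the dispenser's cups, the gripper has let go and backed away, and the job was handed in at about 19 s. The largest force I read against the cups was about 11 N.

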